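Index the reagent carousel and load the control bottle

TASK

Turn the reagent carousel on by one index hole, counterclockwise seen from above: pull its black sprung knob up, swing it round, ease the pin down onto the index ring and feel for the next hole until the pin drops fully home - do not force the pin against the ring. Then stand the small red-capped bottle upright in the carousel's only empty cup and let go. Keep the brown bottles standing in their cups and leave the dish, specimen cup, timer and marker where they are.

Things in the scene. Friction and masses are not known exactly. Their poses are not given: they have to be found in the camera images.
- carousel_base: fixed grey round base of the carousel, 244 mm across; origin under its centre, on the mat; z up, on the carousel's axis. On top, 30 mm above the origin, is the flat metal index ring with holes on a circle of 100 mm radius, each dark in a brass bush, 10.4 mm wide along the circle. A green tab on the rim in the base's -x direction (towards the robot) marks the loading side
- start_hole (a point): mouth of the hole that the pin starts in, on the ring's top, 100 mm from the axis, 105 degrees clockwise of the base's x axis
- nominal_next (a point): nominal place of the NEXT hole, on the ring's top, 60 degrees counterclockwise from the start hole. The true hole lies up to 11.5 degrees (20 mm) to either side along the circle: its bush is in a dark clamped plate, level with the ring, that is set differently on each unit, so feel for it. A further hole, the wrong one, is 120 degrees from the start hole
- carousel (a joint): turn of the white carousel disc (160 mm across, top 43 mm above the mat) on the base, rad, growing counterclockwise seen from above; 0 at the start hole, stops at -0.15 and 2.3. It turns freely when the pin is out
- index_pin: sprung index pin with a black round knob (24 mm diameter, 28 mm high) on the carousel's grey arm, 100 mm from the axis; origin in the middle of the knob, 92 mm above the mat when the pin is home. Below the knob an 18 mm gap (when home) with a 12 mm neck down to the arm's steel boss, 26 mm wide. It slides only up and down, 0 to 20 mm; the spring pulls it down, about 6 N at home, 11 N at the top
- knob_top (a point): top of the knob, 14 mm above its middle. Home, the 8 mm round-tipped pin reaches 10 mm below the ring's top: lift it 12 to 18 mm to turn. Let down on the ring the knob stands 10 mm above home and slides along with 2 to 3 N (more if pressed down) until the spring drops it into a hole, if the knob is not held; there it has 1.2 mm play to either side. Over 20 N between pin and ring damages them
- empty_cup (a point): centre of the floor of the only empty cup (inside 34 mm wide, rim 10 mm above its floor, wall 4 mm), 45 mm from the axis, 43 mm above the mat; turns with the carousel and comes to the green tab's side at the next hole. The other three cups, 90 degrees apart, hold loose black-capped brown bottles, their tops 105 mm above the mat
- control_bottle: small clear bottle with a red cap standing on the mat left of the carousel, 30 mm in diameter and 58 mm high, 30 g; origin at the centre of its underside, z up. Take it by its body, the lower 44 mm; the cap cannot be gripped
- petri: covered round dish, 91 mm wide and 13 mm high, on the mat; bystander, origin under its centre
- cup: specimen cup with orange lid, 58 mm wide and 64 mm high, behind the carousel; bystander, origin under its centre
- bench_timer: white bench timer, 42x72x65 mm, behind the carousel; bystander, origin under its centre
- red_marker: red marker pen 130 mm long lying on the mat at the left; bystander, origin under its middle
- oil_a: brown bottle with black cap, 26 mm wide and 62 mm high, standing loose in a cup of the carousel, to stay there; origin at the centre of its underside
- oil_b: brown bottle with black cap, 26 mm wide and 62 mm high, standing loose in a cup of the carousel, to stay there; origin at the centre of its underside
- oil_c: brown bottle with black cap, 26 mm wide and 62 mm high, standing loose in a cup of the carousel, to stay there; origin at the centre of its underside
Mind the look-alikes: they are no part of the job. What is shaped like the control_bottle but yellow is not meant.

How it is judged:
On the way, in this order (a step that is already met when the one before it is completed fails the run):
1. the index pin is pulled clear of the start hole (z of index_pin in the frame of carousel_base above 0.1025 m and value of joint carousel below 0.3 rad), for 0.1 s.
2. the pin is home in the next hole (z of index_pin in the frame of carousel_base below 0.0945 m and value of joint carousel between 0.8 and 1.29 rad), for 0.2 s.
3. the red-capped bottle stands in the empty cup (horizontal distance between control_bottle and empty_cup below 0.005 m and z of control_bottle in the frame of empty_cup below 0.004 m and angle between control_bottle's own z axis and vertical below 0.12 rad), for 0.2 s.
At the end, for the whole second after the job is handed in: The carousel stands at the next hole (turned 0.80 to 1.29 rad) with the pin home (knob within 2.5 mm of its home height), and the red-capped bottle stands released and still in the empty cup: within 5 mm of its centre, within 4 mm of its floor, tilted under 0.12 rad (all of step 2 and all of step 3 and linear speed of control_bottle below 0.02 m/s); the robot touches nothing.
It fails at once if more than 20 N between the index pin and the ring or its holes (contact force between index_pin and carousel_base above 20 N).
It fails at once if a bystander (dish, specimen cup, timer, marker) is moved by more than 20 mm (distance of any of petri, cup, bench_timer, red_marker from where it was at the start of the episode above 0.02 m).
It fails at once if a brown bottle is tipped by more than 0.5 rad or lifted out of its cup (angle between any of oil_a, oil_b, oil_c's own z axis and vertical above 0.5 rad or z of any of oil_a, oil_b, oil_c in the frame of empty_cup above 0.012 m).
It also fails if it takes over 67 s, if anything falls off the work surface, if the arm or the gripper's body presses on something with over 40 N, if the wrist force passes 120 N, or if a joint passes its speed limit or range.

ROBOT

A 6-joint arm with a two-finger parallel gripper is mounted at the origin on a cart in front of the work surface, level with it; the furniture and walls round the work are solid. World frame = base frame: x ahead of the robot, y to its left, z up, the work surface at z = 0. Lengths are in m, angles in rad, forces in N, time in s.
With the tool pointing down it reaches from about 0.325 to 0.75 m from the base axis. Payload 7.6 kg.
Tool frame: the origin (TCP) lies at the very end of the fingers, on their centre line; the grasp point (between the pads) lies 19 mm behind it (env.tcp_to_grasp is the distance from the TCP to the grasp point, in m); z points along the fingers, y is the line along which they close (so a half turn about z gives the same grasp; the last joint's range is limited). The gripper opens to 85 mm and grips with 20 to 120 N. Pads are 22 mm wide; open, the fingers measure 114 mm over their backs; the gripper's body (76 mm by 85 mm) begins 54 mm behind the grasp point. The pads swing forward as they close: fully open they stand 13 mm farther back than shut.
Start: joints at [-1.257, 0.052, 1.401, -0, 1.689, -0.07], TCP at [0.197, -0.487, 0.231] pointing down, gripper open.
Joint ranges: [-2.9, 2.9], [-0.91, 2.17], [0.12, 2.37], [-1.06, 4.2], [0.26, 2.73], [-2.93, 2.93]. Speed limits (rad/s): [2.57, 2.57, 3.01, 3.14, 3.14, 3.14].

INTERFACE

Orientations are given as a rotation vector (axis times angle).
In Python, from rig import env gives the robot as it stands.
- The arm moves only by the tool step_arm, never from a script. Its argument "deltas" is a list of rows, each an object with "translation": the shift along the world's x, y, z as a fraction of full scale, a list of three; "rot": the turn, a rotation vector about the world's x, y, z as a fraction of full scale, a list of three; "jaw": the opening in per cent of the stroke, from 0 (shut) to 100 (fully open). A call has 1 to 20 rows; each row is the pose to reach, as a shift and turn from the pose commanded when the call began; what a row does not reach only later rows make up. Full scale, the value 1, is 120 mm for a shift and 90 degrees for a turn. A row lasts 1/8 s, in which the tool goes at most 62.5 mm and 10.7 degrees, less where a joint would pass 70% of its speed; a pose out of reach is approached as far as the arm can. A call with a number of a shift or a turn outside -1 to 1 is refused whole. A call with a gripper value outside its range is refused whole. The fingers move at their own pace and stop on an object; "newtons" is the grip in N (left out, the last holds). Time passes only in rows, so rows that repeat a pose let the fingers close. It gives the time, the measured TCP pose, the force, the opening and the grip force at its end, in the units of the state.
- env.state(): the state, without advancing time (a new reading comes with each control period).
- env.capture(name): name is "scene" or "side" or "wrist"; returns a dict with "color" (400x640x3 uint8, red, green, blue), "range_z" (400x640 float32, m along the optical axis (not along the pixel's ray), 0 where there is no reading), "vfov" (degrees; the focal length in pixels is half the picture's height over the tangent of half this angle, whatever the lens; pixels are square), "cx", "cy" (the principal point, pixels), "R" (3x3) and "t" (3): a world point X has camera coordinates R X + t; the wrist camera has in their place "mount" (4x4, takes a point from camera to tool coordinates, whose origin is the TCP and whose axes are the flange's). Camera axes: x right, y down, z forward; pixel columns grow to the right and rows downward; lengths in m; the calibration is good to about 2 mm. A picture is of the moment at which its call begins: read the wrist's pose just before it.
- env.finish_job(): hands the job in; it is judged then, once.
Trained networks look in a picture, given as the dict that the camera call returned (one of the last four; its "shot" number tells which), for a name from the list of things; names that differ only in an ending like _2 or _b are one class to them, and where a whole thing is asked for, a point or a joint stands for the part that bears it (a point fixed in the world has none). Each returns a list of dicts, best first, with "score" (0 to 1); they miss things now and then, are a little off and sometimes report something else, mostly with a low value. They report only what shows in the picture. A call takes as long as a camera call. They do not tell look-alikes from the thing itself.
- env.recognise(picture, label): "xyz" ([x, y, z] in m, in world coordinates, good to about 4 mm: the middle of the surface that is visible of it).
- env.outline_of(picture, label): "region" (400x640 bool, what is visible of it).
- env.tip_of(picture, label): "xyz" ([x, y, z] in m, in world coordinates, good to about 4 mm: a listed point, or the origin of a listed thing).
The state is a dict: "time": time; "joints": joint angles; "joint_vel": joint speeds; "joint_efforts": joint torques, N m; "tool_pos": TCP position; "eef_rot": TCP orientation; "force": force on the tool from outside, world axes, zero at the start; "ft_torque": the same for the moment, N m; "grip_width": opening from 0.0 (shut) to 1.0 (fully open); "finger_force": force on a finger pad.
Only numpy, scipy, OpenCV 4.12 (cv2) and the standard library are available. Lean on these libraries where they do the work, as an engineer would, in place of code of your own. Each camera call takes 0.05 s, during which the arm holds its last target. There are 200 camera calls.

## Working session

There is one attempt and no reset: what is moved stays moved. The work goes in short steps, Python scripts to look and compute and a tool call to move; the robot and the scene stay as the last step left them, time stands still between calls to the robot, and variables do not carry over. Pictures are saved under pics/ and viewed, at most 10 in all, crops included, and the job is handed in when it is done.

Besides the shell and the picture viewer there is one more tool, called after "Call:" as name([rows], argument=value, ...), one row to a line, values as JSON. step_arm: Moves the arm, as the interface text tells. Shift numbers are shares of 120 mm and turn numbers shares of 90 degrees, none past 1 either way. Its arguments: {"type":"object","properties":{"deltas":{"type":"array","items":{"type":"object","properties":{"translation":{"type":"array","items":{"type":"number","minimum":-1,"maximum":1}},"rot":{"type":"array","items":{"type":"number","minimum":-1,"maximum":1}},"jaw":{"type":"number"}}}},"newtons":{"type":"number"}},"required":["deltas"]}

```bash
mkdir -p pics; ls
cat > h.py <<'E'
import numpy as np, cv2
from rig import env
def save(p,n): cv2.imwrite('pics/'+n+'.png',p['color'][:,:,::-1])
def tips(p,names,f='tip_of'):
    for n in names:
        r=getattr(env,f)(p,n)
        print(f,n,[(np.round(d['xyz'],4).tolist(),round(d['score'],2)) for d in r[:3]])
def cloud(p):
    f=200/np.tan(np.radians(p['vfov'])/2)
    v,u=np.mgrid[:400,:640]; z=p['range_z']
    c=np.stack([(u-p['cx'])/f*z,(v-p['cy'])/f*z,z],-1)
    return (c-p['t'])@p['R']
E
python3 - <<'E'
from h import *
a=env.capture('scene'); b=env.capture('side')
cv2.imwrite('pics/a.png',cv2.resize(np.vstack([a['color'],b['color']])[:,:,::-1],(480,600),interpolation=cv2.INTER_AREA))
save(a,'scene');save(b,'side')
for p in(a,b):
    tips(p,['carousel_base','start_hole','nominal_next','index_pin','knob_top','empty_cup','control_bottle','oil_a','petri','cup','bench_timer','red_marker'])
print(env.state(),env.tcp_to_grasp)
E
```

```text
pics
tip_of carousel_base [([0.544, -0.0765, 0.005], 0.9)]
tip_of start_hole [([0.535, -0.1739, 0.0308], 0.64)]
tip_of nominal_next [([0.6262, -0.1303, 0.0318], 0.62)]
tip_of index_pin [([0.5352, -0.1735, 0.0899], 0.48)]
tip_of knob_top [([0.5379, -0.1749, 0.1067], 0.44)]
tip_of empty_cup [([0.5088, -0.0396, 0.0483], 0.9)]
tip_of control_bottle [([0.416, 0.2824, 0.0003], 0.71), ([0.3823, 0.2162, -0.0044], 0.66), ([0.4824, 0.3087, 0.0015], 0.57)]
tip_of oil_a [([0.5721, -0.0429, 0.0436], 0.57), ([0.5039, -0.1091, 0.0424], 0.47), ([0.5686, -0.1086, 0.043], 0.41)]
tip_of petri [([0.3774, -0.252, 0.0039], 0.94), ([0.6267, -0.1278, 0.0316], 0.17)]
tip_of cup [([0.7941, 0.0108, 0.0022], 0.78)]
tip_of bench_timer [([0.7813, -0.1095, -0.0004], 0.77)]
tip_of red_marker [([0.4044, 0.4489, -0.0022], 0.84)]
tip_of carousel_base [([0.5377, -0.0727, 0.0014], 0.88), ([0.5072, -0.1027, 0.0454], 0.55)]
tip_of start_hole [([0.5299, -0.1755, 0.0334], 0.61)]
tip_of nominal_next [([0.6204, -0.1318, 0.0294], 0.74), ([0.504, -0.1029, 0.0437], 0.47)]
tip_of index_pin [([0.5342, -0.1762, 0.0317], 0.21)]
tip_
[... 570 characters left out ...]
.82)]
{'time': 1.3, 'joints': array([-1.25732496e+00,  5.22178492e-02,  1.40069635e+00, -2.90693647e-05,
        1.68861243e+00, -7.02719837e-02]), 'joint_vel': array([-0.00147815, -0.00213007,  0.00021328, -0.00083361,  0.00197136,
        0.00031203]), 'joint_efforts': array([-4.50148800e-04, -3.81543875e+01, -3.60308576e+01,  2.11718242e-05,
        1.64734424e-04,  5.02575645e-06]), 'tool_pos': array([ 0.19658969, -0.48682201,  0.23131583]), 'eef_rot': array([ 3.08387465e+00,  5.99072459e-01, -3.24309463e-05]), 'force': array([ 0.21790145, -0.11266025, -0.15971699]), 'ft_torque': array([-0.04350718, -0.01787845, -0.01084298]), 'finger_force': 0.0, 'grip_width': 1.0012525917472745} 0.0187
```

View pics/scene.png

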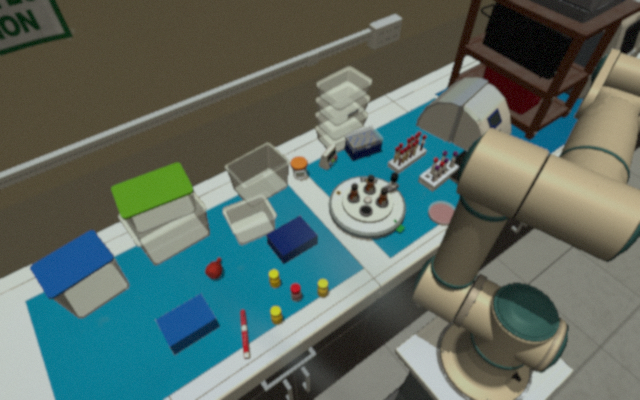

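View pics/side.png

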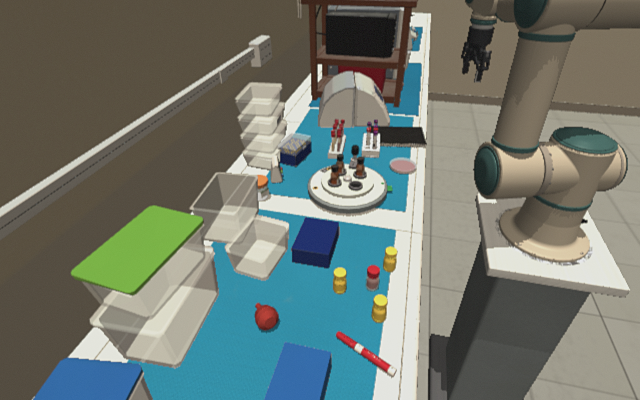

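Scene picture: the red-capped bottle is at (296,291), with yellow look-alikes at (274,277), (323,287) and (276,314). The carousel is at (368,206) and its knob at (393,180). In the side picture the red cap is at (373,272), so the wanted bottle is near (0.413, 0.284). I'll confirm it with a crop before reaching for it. First I'll move over the carousel.

Call:
step_arm([
  {"translation":[0.4,0.4,0],"rot":[0,0,0.1],"jaw":100},
  {"translation":[0.8,0.8,0],"rot":[0,0,0.2],"jaw":100},
  {"translation":[1,1,0],"rot":[0,0,0.3],"jaw":100},
  {"translation":[1,1,0],"rot":[0,0,0.36],"jaw":100},
], newtons=50)

```text
time: 1.8
tool_pos: [0.3185, -0.3648, 0.2316]
eef_rot: [2.788, 1.447, 0.001]
force: [-0.5, -0.1, -1.0]
grip_width: 0.996
finger_force: 0.0
```

Call:
step_arm([
  {"translation":[0.4,0.4,0],"rot":[0,0,0.1],"jaw":100},
  {"translation":[0.8,0.8,0],"rot":[0,0,0.2],"jaw":100},
  {"translation":[1,1,0],"rot":[0,0,0.3],"jaw":100},
  {"translation":[1,1,0],"rot":[0,0,0.36],"jaw":100},
  {"translation":[1,1,0],"rot":[0,0,0.36],"jaw":100},
])

```text
time: 2.42
tool_pos: [0.4368, -0.2465, 0.2313]
eef_rot: [-2.283, -2.158, 0.0]
force: [-0.5, -0.2, -0.9]
grip_width: 1.001
finger_force: 0.0
```

```bash
cat >> h.py <<'E'
from scipy.spatial.transform import Rotation as Rn
def wrist():
    s=env.state(); p=env.capture('wrist')
    T=np.eye(4); T[:3,:3]=Rn.from_rotvec(s['eef_rot']).as_matrix(); T[:3,3]=s['tool_pos']
    W=T@p['mount']; R=W[:3,:3].T; p['Rw'],p['tw']=R,-R@W[:3,3]
    return s,p
def wcloud(p):
    q=dict(p); q['R'],q['t']=p['Rw'],p['tw']; return cloud(q)
E
python3 - <<'E'
from h import *
s,p=wrist(); print(s['tool_pos'],s['eef_rot'],s['time']); print(np.round(p['mount'],3),p['vfov']); save(p,'w1')
tips(p,['carousel_base','nominal_next','index_pin','knob_top','empty_cup'])
E
```

```text
[ 0.43682775 -0.24646424  0.23127646] [-2.28264451e+00 -2.15847183e+00  1.17671621e-04] 2.425
[[ 0.001 -0.964 -0.266  0.066]
 [ 1.     0.     0.001  0.   ]
 [-0.001 -0.266  0.964 -0.143]
 [ 0.     0.     0.     1.   ]] 60.74851735300662
tip_of carousel_base []
tip_of nominal_next [([0.6267, -0.1264, 0.031], 0.8)]
tip_of index_pin [([0.5352, -0.178, 0.0866], 0.78)]
tip_of knob_top [([0.5364, -0.181, 0.1049], 0.98)]
tip_of empty_cup []
```

View pics/w1.png

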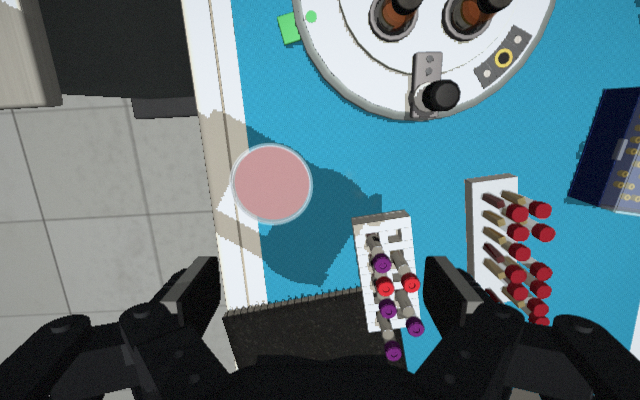

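The wrist picture shows the knob at (439,95), the brass-bushed hole in the dark plate at (504,58), and the green tab at (289,28). The fingers are at the bottom, and the camera looks towards +y. Next I'll turn these into positions.

```bash
cat >> h.py <<'E'
def ray(p,u,v,z):
    f=200/np.tan(np.radians(p['vfov'])/2)
    R,t=(p['Rw'],p['tw']) if 'Rw' in p else (p['R'],p['t'])
    d=R.T@np.array([(u-p['cx'])/f,(v-p['cy'])/f,1]); o=-R.T@t
    return o+d*(z-o[2])/d[2]
E
python3 - <<'E'
from h import *
s,p=wrist(); im=p['color'].astype(int); C=wcloud(p)
hsv=cv2.cvtColor(p['color'],cv2.COLOR_RGB2HSV)
m=np.zeros((400,640),bool); m[40:78,485:525]=True
br=m&(hsv[...,1]>110)&(hsv[...,0]>15)&(hsv[...,0]<35)
(v,u)=np.where(br); e=cv2.fitEllipse(cv2.convexHull(np.stack([u,v],-1).astype(np.int32)))
print(len(u),e, 'hole',ray(p,*e[0],.030))
print('ring z',np.median(C[60:75,340:350,2]), 'plate z', np.nanmedian(C[65:75,485:492,2]))
# knob top: high points in front
k=(abs(C[...,2]-.1055)<.004)&(abs(C[...,0]-.536)<.03)&(abs(C[...,1]+.175)<.03)
P=C[k]; print('knob top',k.sum(),P.mean(0),np.percentile(P,[2,98],axis=0))
# bottles' tops / rim circle of base at z .03
r=(abs(C[...,2]-.030)<.004)&(C[...,0]>.38)&(C[...,1]>-.22)&p['range_z'].astype(bool)
cs=cv2.findContours(r.astype(np.uint8),0,1)[0]; c=max(cs,key=cv2.contourArea)[:,0]
W=np.array([ray(p,a,b,.03) for a,b in c if b>3 and 300<a<560])
W=W[(abs(np.hypot(W[:,0]-.54,W[:,1]+.075)-.122)<.008)]
A=np.c_[W[:,:2],np.ones(len(W))]; x=np.linalg.lstsq(A,(W[:,:2]**2).sum(1),rcond=None)[0]
print('circ',x[:2]/2,np.sqrt(x[2]+(x[:2]**2).sum()/4),len(W))
E
```

```text
158 ((503.44183349609375, 56.305320739746094), (16.508323669433594, 19.26336669921875), 30.981218338012695) hole [ 0.61384061 -0.14395326  0.03      ]
ring z 0.03021696186905781 plate z 0.031111663194582022
knob top 777 [ 0.53430049 -0.17562275  0.10528906] [[ 0.52474011 -0.18607554  0.10194355]
 [ 0.54486635 -0.16530992  0.10756583]]
circ [ 0.53423573 -0.08235983] 0.11168356049795791 185
```

Call:
step_arm([
  {"translation":[0.4,0.29,0],"rot":[0,0,0],"jaw":100},
  {"translation":[0.82,0.59,0],"rot":[0,0,0],"jaw":100},
  {"translation":[0.82,0.59,-0.3],"rot":[0,0,0],"jaw":80},
  {"translation":[0.82,0.59,-0.6],"rot":[0,0,0],"jaw":70},
  {"translation":[0.82,0.59,-0.6],"rot":[0,0,0],"jaw":70},
], newtons=50)

```text
time: 3.4
tool_pos: [0.5334, -0.1755, 0.1562]
eef_rot: [-2.279, -2.154, 0.004]
force: [-0.7, 0.6, 0.5]
grip_width: 0.697
finger_force: 0.0
```

Run:
```python
from h import *
s,p=wrist(); print(s['tool_pos'],s['time']); C=wcloud(p); save(p,'w2')
k=(abs(C[...,2]-.1055)<.003)&(abs(C[...,0]-.536)<.03)&(abs(C[...,1]+.175)<.03)
P=C[k]; print('knob top',k.sum(),P.mean(0),np.percentile(P,[2,98],axis=0))
tips(p,['knob_top','index_pin'])
```

```text
[ 0.53344873 -0.17550222  0.15620272] 3.4
knob top 1027 [ 0.53540774 -0.17462469  0.10544005] [[ 0.52531334 -0.18492968  0.10268024]
 [ 0.54554605 -0.16520781  0.1071987 ]]
tip_of knob_top [([0.5323, -0.1789, 0.1047], 0.88), ([0.6252, -0.1298, 0.0282], 0.38)]
tip_of index_pin [([0.5312, -0.1755, 0.0908], 0.96)]
```

Call:
step_arm([
  {"translation":[0.01,0,-0.3],"jaw":70},
  {"translation":[0.01,0,-0.6],"jaw":70},
  {"translation":[0.01,0,-0.7],"jaw":70},
  {"translation":[0.01,0,-0.7],"jaw":70},
])

```text
invalid input at $.deltas[0]: expected keys translation, rot, jaw
```

Call:
step_arm([
  {"translation":[0,0,0],"jaw":10},
  {"translation":[0,0,0],"jaw":10},
  {"translation":[0,0,0],"jaw":10},
  {"translation":[0,0,0],"jaw":10},
  {"translation":[0,0,0],"jaw":10},
])

```text
invalid input at $.deltas[0]: expected keys translation, rot, jaw
```

Call:
step_arm([
  {"translation":[0.01,0,-0.3],"rot":[0,0,0],"jaw":70},
  {"translation":[0.01,0,-0.6],"rot":[0,0,0],"jaw":70},
  {"translation":[0.01,0,-0.7],"rot":[0,0,0],"jaw":70},
  {"translation":[0.01,0,-0.7],"rot":[0,0,0],"jaw":70},
])

```text
time: 4.05
tool_pos: [0.5366, -0.1763, 0.0764]
eef_rot: [2.282, 2.157, 0.001]
force: [0.0, 0.2, 0.1]
grip_width: 0.698
finger_force: 0.0
```

Call:
step_arm([
  {"translation":[0,0,0],"rot":[0,0,0],"jaw":10},
  {"translation":[0,0,0],"rot":[0,0,0],"jaw":10},
  {"translation":[0,0,0],"rot":[0,0,0],"jaw":10},
  {"translation":[0,0,0],"rot":[0,0,0],"jaw":10},
  {"translation":[0,0,0],"rot":[0,0,0],"jaw":10},
])

```text
time: 4.68
tool_pos: [0.5367, -0.1763, 0.0772]
eef_rot: [2.281, 2.157, 0.001]
force: [-3.3, 0.6, 5.8]
grip_width: 0.261
finger_force: 48.8
```

Call:
step_arm([
  {"translation":[0,0,0.04],"rot":[0,0,0],"jaw":10},
  {"translation":[0,0,0.08],"rot":[0,0,0],"jaw":10},
  {"translation":[0,0,0.125],"rot":[0,0,0],"jaw":10},
  {"translation":[0,0,0.125],"rot":[0,0,0],"jaw":10},
  {"translation":[0,0,0.125],"rot":[0,0,0],"jaw":10},
])

```text
time: 5.3
tool_pos: [0.536, -0.1762, 0.0899]
eef_rot: [-2.283, -2.158, 0.001]
force: [1.4, -5.4, -9.5]
grip_width: 0.263
finger_force: 49.4
```

Run:
```python
from h import *
s,p=wrist(); print(s['tool_pos'],s['time'],s['force']); C=wcloud(p)
k=(C[...,2]>.09)&(C[...,2]<.13)&(abs(C[...,0]-.536)<.009)&(abs(C[...,1]+.175)<.012)
print(k.sum(),np.percentile(C[k],[10,50,90],axis=0))
b=env.capture('side');tips(b,['knob_top','index_pin'])
b=env.capture('scene');tips(b,['knob_top','index_pin'])
# arc plan
c=np.array([.5407,-.0758]); k0=s['tool_pos'][:2]; d=k0-c; print(np.hypot(*d),np.degrees(np.arctan2(d[1],d[0])))
for a in (6,12,18,24,30,36,42,44,46,48):
    R=Rn.from_euler('z',a,degrees=True).as_matrix()[:2,:2]; print(a,np.round((R@d-d)/.12,3),round(a/90,3))
```

```text
[ 0.53596632 -0.17622588  0.08988268] 5.3 [ 1.36578309 -5.36547324 -9.50314266]
3139 [[ 0.52943708 -0.18082245  0.10266627]
 [ 0.53636552 -0.16989715  0.11782807]
 [ 0.5430299  -0.16454725  0.11907502]]
tip_of knob_top [([0.5336, -0.1773, 0.1201], 0.48)]
tip_of index_pin [([0.7823, -0.105, -0.0006], 0.68), ([0.5327, -0.1751, 0.1015], 0.59)]
tip_of knob_top [([0.5404, -0.1713, 0.1184], 0.53)]
tip_of index_pin [([0.5326, -0.1784, 0.1021], 0.46)]
0.10053737870092459 -92.6987003332313
6 [0.088 0.   ] 0.067
12 [0.175 0.01 ] 0.133
18 [0.261 0.029] 0.2
24 [0.344 0.056] 0.267
30 [0.424 0.092] 0.333
36 [0.499 0.137] 0.4
42 [0.57  0.189] 0.467
44 [0.592 0.207] 0.489
46 [0.614 0.227] 0.511
48 [0.635 0.248] 0.533
```

Call:
step_arm([
  {"translation":[0,0,0.01],"rot":[0,0,0],"jaw":10},
  {"translation":[0.044,0,0.01],"rot":[0,0,0.033],"jaw":10},
  {"translation":[0.088,0,0.01],"rot":[0,0,0.067],"jaw":10},
  {"translation":[0.131,0.004,0.01],"rot":[0,0,0.1],"jaw":10},
  {"translation":[0.175,0.01,0.01],"rot":[0,0,0.133],"jaw":10},
  {"translation":[0.218,0.019,0.01],"rot":[0,0,0.167],"jaw":10},
  {"translation":[0.261,0.029,0.01],"rot":[0,0,0.2],"jaw":10},
  {"translation":[0.303,0.042,0.01],"rot":[0,0,0.233],"jaw":10},
  {"translation":[0.344,0.056,0.01],"rot":[0,0,0.267],"jaw":10},
  {"translation":[0.384,0.073,0.01],"rot":[0,0,0.3],"jaw":10},
  {"translation":[0.424,0.092,0.01],"rot":[0,0,0.333],"jaw":10},
  {"translation":[0.462,0.113,0.01],"rot":[0,0,0.367],"jaw":10},
  {"translation":[0.499,0.137,0.01],"rot":[0,0,0.4],"jaw":10},
  {"translation":[0.535,0.162,0.01],"rot":[0,0,0.433],"jaw":10},
  {"translation":[0.57,0.189,0.01],"rot":[0,0,0.467],"jaw":10},
  {"translation":[0.57,0.189,0.01],"rot":[0,0,0.467],"jaw":10},
])

```text
time: 7.65
tool_pos: [0.6047, -0.1525, 0.091]
eef_rot: [-1.356, -2.833, -0.001]
force: [2.9, -0.6, -10.2]
grip_width: 0.265
finger_force: 49.5
```

Run:
```python
from h import *
s,p=wrist(); print(s['tool_pos'],s['time'],s['force']); C=wcloud(p); save(p,'w3')
b=env.capture('side');tips(b,['knob_top','empty_cup','nominal_next'])
b=env.capture('scene');tips(b,['knob_top','empty_cup','nominal_next','oil_a'])
```

```text
[ 0.60474191 -0.15250216  0.09100967] 7.65 [  2.87492615  -0.55451201 -10.23942361]
tip_of knob_top [([0.7817, -0.105, 0.002], 0.61), ([0.6039, -0.1563, 0.1222], 0.56)]
tip_of empty_cup [([0.4938, -0.0699, 0.0429], 0.71)]
tip_of nominal_next [([0.6197, -0.1314, 0.027], 0.73)]
tip_of knob_top [([0.7767, -0.1063, -0.0019], 0.55), ([0.6039, -0.1494, 0.1226], 0.44)]
tip_of empty_cup [([0.4941, -0.0712, 0.0457], 0.95)]
tip_of nominal_next [([0.6235, -0.1257, 0.0309], 0.92), ([0.5364, -0.122, 0.0446], 0.28)]
tip_of oil_a [([0.5437, -0.0303, 0.0401], 0.66), ([0.6218, -0.1288, 0.0303], 0.48), ([0.5368, -0.1204, 0.043], 0.47)]
```

View pics/w3.png

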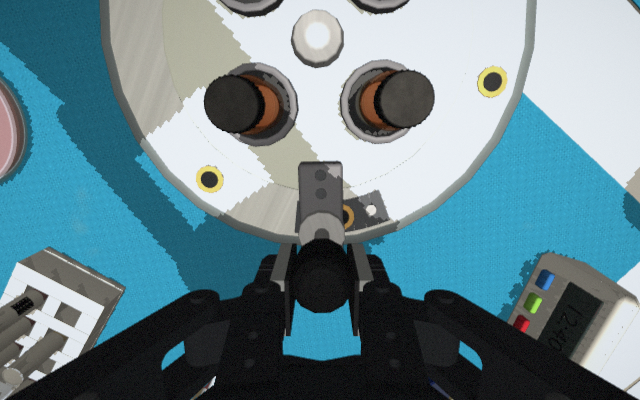

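The wrist picture shows the knob held at (322,275). The start hole is at (209,179), the wrong further hole at (492,81), and the next hole shows half hidden at (346,215), just ahead of the boss.

Run:
```python
from h import *
s,p=wrist(); print(s['tool_pos'],s['time'],s['force'])
S=ray(p,209.5,179.5,.03)[:2]; F=ray(p,492,81.5,.03)[:2]; H=ray(p,346,215,.03)[:2]
print(S,F,H,np.linalg.norm(S-F))
m=(S+F)/2; d=(F-S)/np.linalg.norm(F-S); c=m+np.array([-d[1],d[0]])*.05
az=lambda q:np.degrees(np.arctan2(*(q-c)[::-1]))
print('c',c,[az(q) for q in(S,F,H,np.array([.6138,-.144]),s['tool_pos'][:2])],[np.linalg.norm(q-c) for q in (S,F,H,s['tool_pos'][:2])])
```

```text
[ 0.60436777 -0.15287937  0.09134242] 8.15 [  1.17570066   3.7090025  -10.31874022]
[ 0.53576653 -0.17675651] [ 0.62858758 -0.02953831] [ 0.61508127 -0.14198157] 0.17403719908967355
c [ 0.53988201 -0.0764804 ] [np.float64(-92.35018693626985), np.float64(27.887341208732064), np.float64(-41.05700051336339), np.float64(-42.40980676991075), np.float64(-49.83343170156602)] [np.float64(0.10036053341201744), np.float64(0.10036053341201738), np.float64(0.09972628206319567), np.float64(0.09997607853820867)]
```

Call:
step_arm([
  {"translation":[0.011,0.009,0],"rot":[0,0,0.011],"jaw":10},
  {"translation":[0.022,0.019,0],"rot":[0,0,0.022],"jaw":10},
  {"translation":[0.022,0.019,-0.01],"rot":[0,0,0.022],"jaw":10},
  {"translation":[0.022,0.019,-0.02],"rot":[0,0,0.022],"jaw":10},
  {"translation":[0.022,0.019,-0.025],"rot":[0,0,0.022],"jaw":10},
  {"translation":[0.022,0.019,-0.025],"rot":[0,0,0.022],"jaw":10},
])

```text
time: 8.95
tool_pos: [0.6071, -0.1506, 0.0884]
eef_rot: [-1.306, -2.856, -0.001]
force: [-1.6, 4.3, -9.0]
grip_width: 0.265
finger_force: 49.4
```

Call:
step_arm([
  {"translation":[0,0,-0.004],"rot":[0,0,0],"jaw":10},
  {"translation":[0,0,-0.008],"rot":[0,0,0],"jaw":10},
  {"translation":[0,0,-0.008],"rot":[0,0,0],"jaw":10},
])

```text
time: 9.32
tool_pos: [0.607, -0.1506, 0.0874]
eef_rot: [-1.306, -2.856, -0.001]
force: [-2.0, 4.8, -8.6]
grip_width: 0.265
finger_force: 49.4
```

Call:
step_arm([
  {"translation":[0,0,-0.004],"rot":[0,0,0],"jaw":10},
  {"translation":[0,0,-0.008],"rot":[0,0,0],"jaw":10},
  {"translation":[0,0,-0.008],"rot":[0,0,0],"jaw":10},
])

```text
time: 9.7
tool_pos: [0.6071, -0.1506, 0.0871]
eef_rot: [-1.306, -2.856, -0.001]
force: [-2.9, 6.7, -6.9]
grip_width: 0.263
finger_force: 49.6
```

Call:
step_arm([
  {"translation":[0,0,-0.006],"rot":[0,0,0],"jaw":10},
  {"translation":[0,0,-0.006],"rot":[0,0,0],"jaw":10},
  {"translation":[0,0,-0.006],"rot":[0,0,0],"jaw":36},
  {"translation":[0,0,-0.006],"rot":[0,0,0],"jaw":36},
  {"translation":[0,0,-0.006],"rot":[0,0,0],"jaw":36},
])

```text
time: 10.32
tool_pos: [0.6078, -0.1517, 0.087]
eef_rot: [1.307, 2.854, -0.0]
force: [-0.3, 0.1, -0.8]
grip_width: 0.36
finger_force: 0.0
```

```bash
cat >> h.py <<'E'
c=np.array([.5399,-.0765])
def knob():
    s,p=wrist(); C=wcloud(p); q=s['tool_pos']; d=q[:2]-c
    k=(C[...,2]>.09)&(C[...,2]<.13)&(np.hypot(C[...,0]-q[0],C[...,1]-q[1])<.014)
    top=np.percentile(C[k][:,2],95)
    k&=C[...,2]>top-.004
    print('t',s['time'],'tcp',q.round(4),'F',s['force'].round(1),'az',np.degrees(np.arctan2(d[1],d[0])).round(2),'R',np.hypot(*d).round(4),'top',top.round(4),'knob',C[k].mean(0).round(4))
    return s,p
E
python3 -c "
from h import *
s,p=knob()
d=s['tool_pos'][:2]-c
for a in (.5,1,1.5,2,3,4,5,6,7,8):
    R=Rn.from_euler('z',a,degrees=True).as_matrix()[:2,:2]; print(a,np.round((R@d-d)/.12,4),round(a/90,4))"
```

```text
t 10.325 tcp [ 0.6078 -0.1517  0.087 ] F [-0.3  0.1 -0.8] az -47.9 R 0.1013 top 0.1163 knob [ 0.6059 -0.1487  0.115 ]
0.5 [0.0054 0.005 ] 0.0056
1 [0.0108 0.01  ] 0.0111
1.5 [0.0162 0.015 ] 0.0167
2 [0.0215 0.0201] 0.0222
3 [0.032  0.0305] 0.0333
4 [0.0423 0.041 ] 0.0444
5 [0.0525 0.0517] 0.0556
6 [0.0624 0.0626] 0.0667
7 [0.0721 0.0737] 0.0778
8 [0.0817 0.0849] 0.0889
```

Call:
step_arm([
  {"translation":[0.0054,0.005,0],"rot":[0,0,0.0056],"jaw":36},
  {"translation":[0.0108,0.01,0],"rot":[0,0,0.0111],"jaw":36},
  {"translation":[0.0162,0.015,0],"rot":[0,0,0.0167],"jaw":36},
  {"translation":[0.0215,0.0201,0],"rot":[0,0,0.0222],"jaw":36},
  {"translation":[0.0268,0.0253,0],"rot":[0,0,0.0278],"jaw":36},
  {"translation":[0.032,0.0305,0],"rot":[0,0,0.0333],"jaw":36},
  {"translation":[0.0372,0.0357,0],"rot":[0,0,0.0389],"jaw":36},
  {"translation":[0.0423,0.041,0],"rot":[0,0,0.0444],"jaw":36},
  {"translation":[0.0525,0.0517,0],"rot":[0,0,0.0556],"jaw":36},
  {"translation":[0.0525,0.0517,0],"rot":[0,0,0.0556],"jaw":36},
])

```text
time: 11.62
tool_pos: [0.6138, -0.1446, 0.086]
eef_rot: [1.181, 2.911, 0.0]
force: [0.3, 0.1, -0.1]
grip_width: 0.358
finger_force: 0.0
```

```bash
python3 -c "
from h import *
s,p=knob()"
```

```text
t 11.625 tcp [ 0.6138 -0.1446  0.086 ] F [ 0.3  0.1 -0.1] az -42.69 R 0.1005 top 0.1068 knob [ 0.6113 -0.1437  0.1055]
```

The knob top dropped from 0.116 to 0.107 m, so the pin is home and almost no force remains. I'll open and lift away, then check.

Call:
step_arm([
  {"translation":[0,0,0],"rot":[0,0,0],"jaw":50},
  {"translation":[0,0,0],"rot":[0,0,0],"jaw":50},
  {"translation":[0,0,0.2],"rot":[0,0,0],"jaw":50},
  {"translation":[0,0,0.6],"rot":[0,0,0],"jaw":50},
  {"translation":[0,0,1],"rot":[0,0,0],"jaw":50},
  {"translation":[0,0,1],"rot":[0,0,0],"jaw":50},
])

```text
time: 12.42
tool_pos: [0.6153, -0.1454, 0.2117]
eef_rot: [1.178, 2.902, 0.002]
force: [0.7, 0.3, 0.5]
grip_width: 0.502
finger_force: 0.0
```

Call:
step_arm([
  {"translation":[-0.3,0.5,0.2],"rot":[0,0,0.09],"jaw":50},
  {"translation":[-0.5,1,0.3],"rot":[0,0,0.18],"jaw":50},
  {"translation":[-0.5,1,0.3],"rot":[0,0,0.27],"jaw":50},
  {"translation":[-0.5,1,0.3],"rot":[0,0,0.27],"jaw":50},
])

```text
time: 12.92
tool_pos: [0.5532, -0.024, 0.2415]
eef_rot: [-0.542, -3.094, -0.0]
force: [-0.2, -0.2, -0.8]
grip_width: 0.499
finger_force: 0.0
```

Run:
```python
from h import *
s,p=wrist(); print(s['tool_pos'],s['eef_rot'],s['joints'].round(2),s['time']); C=wcloud(p); save(p,'w4')
k=(abs(C[...,2]-.108)<.02)&(np.hypot(C[...,0]-.612,C[...,1]+.1437)<.016)
if k.sum(): print('knob',k.sum(),C[k&(C[...,2]>np.percentile(C[k][:,2],95)-.004)].mean(0),np.percentile(C[k][:,2],95))
tips(p,['knob_top','empty_cup','oil_a','control_bottle'])
for n in('scene','side'):
    b=env.capture(n);tips(b,['knob_top','empty_cup','oil_a'])
```

```text
[ 0.55322089 -0.02398843  0.24148797] [-5.41895389e-01 -3.09424530e+00 -3.54013051e-07] [-0.11  0.13  1.3   0.    1.71 -1.33] 12.925
knob 168 [ 0.60319594 -0.14511832  0.10388572] 0.10574652819162905
tip_of knob_top [([0.61, -0.1452, 0.1059], 0.7)]
tip_of empty_cup [([0.4946, -0.078, 0.0408], 0.83)]
tip_of oil_a [([0.5842, -0.0722, 0.042], 0.84), ([0.5448, -0.1207, 0.0426], 0.83), ([0.5369, -0.0311, 0.042], 0.66)]
tip_of control_bottle [([0.5444, -0.1199, 0.0445], 0.36), ([0.3798, -0.2544, 0.0039], 0.16)]
tip_of knob_top [([0.6153, -0.1404, 0.1065], 0.43)]
tip_of empty_cup [([0.4929, -0.0756, 0.0428], 0.64)]
tip_of oil_a [([0.5439, -0.1247, 0.0431], 0.64), ([0.538, -0.0304, 0.0419], 0.54), ([0.5862, -0.0775, 0.0432], 0.52)]
tip_of knob_top [([0.615, -0.1463, 0.1092], 0.59)]
tip_of empty_cup [([0.4923, -0.0758, 0.0423], 0.95)]
tip_of oil_a [([0.5862, -0.0791, 0.0449], 0.54), ([0.5398, -0.1199, 0.045], 0.48), ([0.5367, -0.0312, 0.0453], 0.48)]
```

Call:
step_arm([
  {"translation":[-0.3,0.5,0],"rot":[0,0,0.09],"jaw":50},
  {"translation":[-0.6,1,0],"rot":[0,0,0.18],"jaw":50},
  {"translation":[-0.6,1,0],"rot":[0,0,0.22],"jaw":50},
])

```text
time: 13.95
tool_pos: [0.4802, 0.0974, 0.2424]
eef_rot: [-0.007, 3.141, 0.001]
force: [-0.2, -0.3, 0.9]
grip_width: 0.5
finger_force: 0.0
```

Call:
step_arm([
  {"translation":[-0.3,0.5,0],"rot":[0,0,0],"jaw":50},
  {"translation":[-0.55,1,0],"rot":[0,0,0],"jaw":50},
  {"translation":[-0.55,1,0],"rot":[0,0,0],"jaw":50},
  {"translation":[-0.55,1,0],"rot":[0,0,0],"jaw":50},
])

```text
time: 14.45
tool_pos: [0.4158, 0.2151, 0.2419]
eef_rot: [0.001, 3.141, -0.0]
force: [1.2, -0.5, -0.3]
grip_width: 0.498
finger_force: 0.0
```

```bash
cat >> h.py <<'E'
def red(p,C,x,y,r=.035):
    h=cv2.cvtColor(p['color'],cv2.COLOR_RGB2HSV)
    k=((h[...,0]<8)|(h[...,0]>172))&(h[...,1]>120)&(h[...,2]>50)&(np.hypot(C[...,0]-x,C[...,1]-y)<r)
    P=C[k]; t=P[P[:,2]>np.percentile(P[:,2],90)-.004]
    print('red',k.sum(),P.mean(0).round(4),'top mid',((t.min(0)+t.max(0))/2).round(4),(t.max(0)-t.min(0)).round(4))
    return k
E
python3 - <<'E'
from h import *
s,p=wrist(); print(s['tool_pos'],s['eef_rot'],s['joints'].round(2),s['time']); C=wcloud(p)
red(p,C,.4145,.284); tips(p,['control_bottle'])
cv2.imwrite('pics/w5.png',cv2.resize(p['color'],(800,500))[:,:,::-1])
E
```

```text
[0.41579323 0.21512676 0.24192966] [ 1.23267818e-03  3.14118192e+00 -4.70969751e-04] [ 0.4  -0.11  1.54 -0.    1.71 -1.17] 14.45
red 644 [0.4142 0.2808 0.0589] top mid [0.4146 0.2768 0.1826] [0.026  0.0356 0.2544]
tip_of control_bottle [([0.4172, 0.2824, 0.0028], 0.96), ([0.3873, 0.3621, -0.0013], 0.96), ([0.4868, 0.3057, 0.0001], 0.88)]
```

View pics/w5.png

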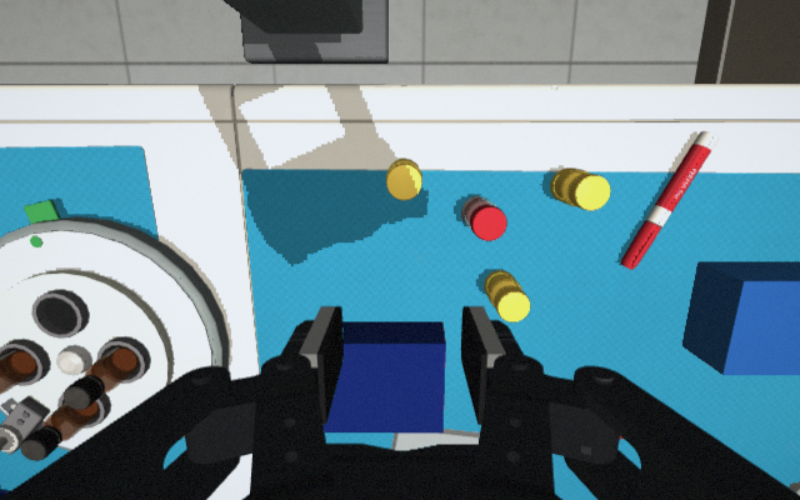

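Candidates in this enlarged view: red cap with clear body at (487,222), and yellow ones at (404,180), (580,190) and (508,297). The red one fits the description of a small clear bottle with a red cap; the long red object at (665,200) is the marker. Next I'll move over it and refine the position.

Call:
step_arm([
  {"translation":[0,0.3,-0.4],"rot":[0,0,0],"jaw":60},
  {"translation":[0,0.56,-0.8],"rot":[0,0,0],"jaw":60},
  {"translation":[0,0.56,-0.9],"rot":[0,0,0],"jaw":60},
  {"translation":[0,0.56,-0.9],"rot":[0,0,0],"jaw":60},
])

```text
time: 15.05
tool_pos: [0.4162, 0.281, 0.1337]
eef_rot: [-0.005, -3.141, 0.001]
force: [0.5, 0.3, 1.0]
grip_width: 0.604
finger_force: 0.0
```

Run:
```python
from h import *
s,p=wrist(); print(s['tool_pos'],s['time']); C=wcloud(p)
C[(C[...,2]>.063)|(C[...,2]<.04)]=9
k=red(p,C,.4155,.283,.03); v,u=np.where(k); (x,y),r=cv2.minEnclosingCircle(np.stack([u,v],-1).astype(np.float32)); print(x,y,r,ray(p,x,y,.055))
u0,v0=int(x),int(y)
cv2.imwrite('pics/w6.png',cv2.resize(p['color'][max(0,v0-110):v0+110,max(0,u0-150):u0+150],None,fx=2,fy=2)[:,:,::-1])
tips(p,['control_bottle'])
```

```text
[0.41615511 0.28103958 0.13365238] 15.05
red 1322 [0.4136 0.282  0.058 ] top mid [0.4149 0.2819 0.0582] [0.0273 0.0262 0.0053]
324.65032958984375 208.15359497070312 21.16368865966797 [0.41427892 0.28199131 0.055     ]
tip_of control_bottle [([0.3802, 0.2128, 0.0015], 0.94), ([0.39, 0.3612, 0.0017], 0.93), ([0.4187, 0.2806, 0.0007], 0.83)]
```

View pics/w6.png

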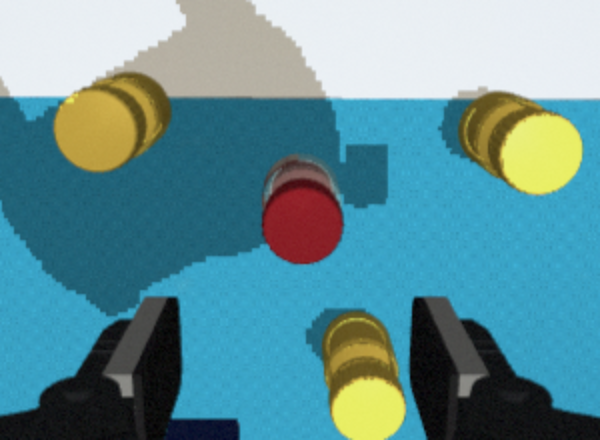

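The crop confirms it: red cap at (303,222) on a clear body, with only yellow neighbours and a free space either side along y.

Call:
step_arm([
  {"translation":[-0.01,0.005,-0.3],"rot":[0,0,0],"jaw":60},
  {"translation":[-0.01,0.005,-0.6],"rot":[0,0,0],"jaw":60},
  {"translation":[-0.01,0.005,-0.85],"rot":[0,0,0],"jaw":60},
  {"translation":[-0.01,0.005,-1],"rot":[0,0,0],"jaw":60},
  {"translation":[-0.01,0.005,-1],"rot":[0,0,0],"jaw":60},
  {"translation":[-0.01,0.005,-1],"rot":[0,0,0],"jaw":15},
  {"translation":[-0.01,0.005,-1],"rot":[0,0,0],"jaw":15},
  {"translation":[-0.01,0.005,-1],"rot":[0,0,0],"jaw":15},
  {"translation":[-0.01,0.005,-1],"rot":[0,0,0],"jaw":15},
  {"translation":[-0.01,0.005,-1],"rot":[0,0,0],"jaw":15},
], newtons=30)

```text
time: 16.4
tool_pos: [0.4156, 0.2836, 0.0158]
eef_rot: [0.003, 3.138, 0.003]
force: [-0.3, -0.9, 6.7]
grip_width: 0.327
finger_force: 30.1
```

Call:
step_arm([
  {"translation":[0,0,0.2],"rot":[0,0,0],"jaw":15},
  {"translation":[0,0,0.6],"rot":[0,0,0],"jaw":15},
  {"translation":[0,0,1],"rot":[0,0,0],"jaw":15},
  {"translation":[0.1,-0.3,1],"rot":[0,0,0],"jaw":15},
  {"translation":[0.2,-0.65,1],"rot":[0,0,0],"jaw":15},
  {"translation":[0.22,-1,1],"rot":[0,0,0],"jaw":15},
])

```text
time: 17.15
tool_pos: [0.4412, 0.1618, 0.1345]
eef_rot: [0.002, 3.14, 0.0]
force: [-0.5, -1.0, -0.7]
grip_width: 0.327
finger_force: 29.8
```

Call:
step_arm([
  {"translation":[0.1,-0.35,0],"rot":[0,0,0],"jaw":15},
  {"translation":[0.2,-0.7,0],"rot":[0,0,0],"jaw":15},
  {"translation":[0.22,-1,0],"rot":[0,0,0],"jaw":15},
  {"translation":[0.22,-1,0],"rot":[0,0,0],"jaw":15},
])

```text
time: 17.65
tool_pos: [0.4674, 0.0412, 0.1343]
eef_rot: [0.008, 3.141, -0.0]
force: [-0.5, 0.7, -0.2]
grip_width: 0.327
finger_force: 29.9
```

Call:
step_arm([
  {"translation":[0.1,-0.35,0],"rot":[0,0,0],"jaw":15},
  {"translation":[0.2,-0.65,0],"rot":[0,0,0],"jaw":15},
  {"translation":[0.22,-0.8,0],"rot":[0,0,0],"jaw":15},
  {"translation":[0.22,-0.8,0],"rot":[0,0,0],"jaw":15},
  {"translation":[0.22,-0.8,0],"rot":[0,0,0],"jaw":15},
])

```text
time: 18.27
tool_pos: [0.4934, -0.0519, 0.1339]
eef_rot: [-0.001, -3.141, -0.001]
force: [-0.9, -0.4, -1.2]
grip_width: 0.325
finger_force: 29.9
```

Run:
```python
from h import *
s,p=wrist(); print(s['tool_pos'],s['eef_rot'],s['time'],s['grip_width'],s['finger_force']); C=wcloud(p); 
C2=C.copy(); red(p,C2,s['tool_pos'][0],s['tool_pos'][1],.03)
tips(p,['empty_cup','knob_top','oil_a'])
for n in('scene','side'):
    b=env.capture(n);tips(b,['empty_cup','oil_a','control_bottle'])
cv2.imwrite('pics/w7.png',cv2.resize(p['color'],(800,500))[:,:,::-1])
```

```text
[ 0.49335728 -0.05186818  0.13388459] [-1.01914402e-03 -3.14147483e+00 -9.50778681e-04] 18.275 0.32491650209072515 29.88143955844862
red 5706 [ 0.4898 -0.0532  0.1746] top mid [ 0.4926 -0.0532  0.1762] [0.0274 0.0277 0.0059]
tip_of empty_cup [([0.4923, -0.0769, 0.0414], 0.98)]
tip_of knob_top []
tip_of oil_a [([0.5853, -0.0731, 0.043], 0.89)]
tip_of empty_cup [([0.7903, 0.0103, 0.0017], 0.67), ([0.4899, -0.0726, 0.0464], 0.6)]
tip_of oil_a [([0.5402, -0.029, 0.041], 0.65), ([0.5828, -0.0749, 0.0449], 0.58)]
tip_of control_bottle [([0.4849, 0.3046, -0.0008], 0.71), ([0.494, -0.0553, 0.1164], 0.64), ([0.3842, 0.2198, -0.0043], 0.64)]
tip_of empty_cup [([0.4924, -0.0749, 0.0403], 0.83)]
tip_of oil_a [([0.5372, -0.0297, 0.0444], 0.73), ([0.5425, -0.1214, 0.0422], 0.5), ([0.5856, -0.0744, 0.0405], 0.44)]
tip_of control_bottle [([0.4798, 0.3074, -0.0036], 0.89), ([0.3932, 0.3637, 0.0042], 0.87), ([0.3832, 0.2159, -0.0017], 0.55)]
```

View pics/w7.png

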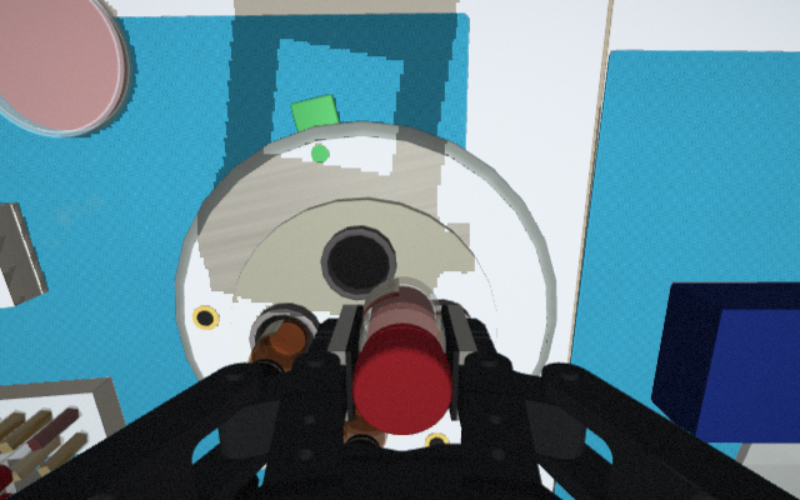

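The wrist picture shows the bottle held upright with its cap at (403,380), and the empty cup at (358,262), ready for placing.

Run:
```python
from h import *
s,p=wrist(); C=wcloud(p); g=cv2.cvtColor(p['color'],cv2.COLOR_RGB2GRAY)
m=np.zeros((400,640),np.uint8); m[175:245,250:322]=1
k=((abs(C[...,2]-.053)<.002)&(m>0)&(np.hypot(C[...,0]-.4945,C[...,1]+.0765)<.026))
P=C[k]; A=np.c_[P[:,:2],np.ones(len(P))]
x=np.linalg.lstsq(A,(P[:,:2]**2).sum(1),rcond=None)[0]; print('rim pts',len(P),x[:2]/2,np.sqrt(x[2]+(x[:2]**2).sum()/4))
d=((g<70)&(m>0)).astype(np.uint8); cs=cv2.findContours(d,0,1)[0]; c0=max(cs,key=cv2.contourArea); e=cv2.fitEllipse(c0); print(e,ray(p,*e[0],.053),ray(p,*e[0],.043))
for z in (.053,): print(ray(p,286.8,210,z))
f=(abs(C[...,2]-.043)<.002)&(np.hypot(C[...,0]-.4945,C[...,1]+.0765)<.0168)&(m>0); print('floor',f.sum(),C[f].mean(0))
```

```text
rim pts 839 [ 0.49436897 -0.07688957] 0.018702534557432596
((287.8123779296875, 210.808349609375), (46.34209442138672, 49.06206512451172), 89.37081146240234) [ 0.49425822 -0.07719624  0.053     ] [ 0.49729171 -0.07822144  0.043     ]
[ 0.49367953 -0.07787308  0.053     ]
floor 1492 [ 0.49537982 -0.07699412  0.04355396]
```

Call:
step_arm([
  {"translation":[0.016,-0.1,0],"rot":[0,0,0],"jaw":15},
  {"translation":[0.016,-0.2,0],"rot":[0,0,0],"jaw":15},
  {"translation":[0.016,-0.2,-0.2],"rot":[0,0,0],"jaw":15},
  {"translation":[0.016,-0.2,-0.4],"rot":[0,0,0],"jaw":15},
  {"translation":[0.016,-0.2,-0.47],"rot":[0,0,0],"jaw":15},
  {"translation":[0.016,-0.2,-0.47],"rot":[0,0,0],"jaw":15},
])

```text
time: 19.68
tool_pos: [0.4953, -0.0774, 0.0774]
eef_rot: [-0.003, -3.141, -0.0]
force: [-0.7, 0.4, 0.5]
grip_width: 0.328
finger_force: 29.9
```

Run:
```python
from h import *
s,p=wrist(); print(s['tool_pos'],s['force'],s['time']); C=wcloud(p)
k=red(p,C,s['tool_pos'][0],s['tool_pos'][1],.03)
k=(abs(C[...,2]-.053)<.002)&(np.hypot(C[...,0]-.4945,C[...,1]+.0765)<.026)
P=C[k]; A=np.c_[P[:,:2],np.ones(len(P))]
x=np.linalg.lstsq(A,(P[:,:2]**2).sum(1),rcond=None)[0]; print('rim pts',len(P),x[:2]/2,np.sqrt(x[2]+(x[:2]**2).sum()/4), P.min(0),P.max(0))
for n in('side',):
    b=env.capture(n);tips(b,['empty_cup','control_bottle']); q=b['color'][150:230,300:400]
r=p['color'][130:400,180:460]
cv2.imwrite('pics/w8.png',np.hstack([cv2.resize(r,(420,405)),cv2.resize(q,(375,405))[:,:]])[:,:,::-1])
```

```text
[ 0.49534225 -0.07743779  0.07737276] [-0.73385328  0.36075141  0.54491021] 19.675
red 5695 [ 0.4918 -0.0787  0.1181] top mid [ 0.4946 -0.0787  0.1194] [0.0277 0.0278 0.0053]
rim pts 904 [ 0.49389321 -0.07705563] 0.018471690987249167 [ 0.47386719 -0.09777307  0.05100059] [ 0.49705569 -0.05669822  0.05469757]
tip_of empty_cup [([0.4926, -0.0785, 0.0439], 0.82)]
tip_of control_bottle [([0.4835, 0.307, 0.0001], 0.73), ([0.3842, 0.2146, -0.0045], 0.7), ([0.3912, 0.3664, 0.0021], 0.62)]
```

View pics/w8.png

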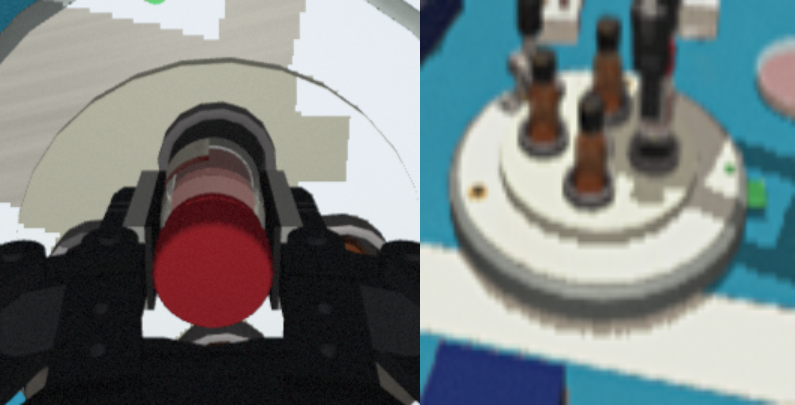

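The picture shows the bottle just above the cup at (218,150), inside the rim and about 1.5 mm too far towards -y. I'll correct that and lower it.

Call:
step_arm([
  {"translation":[0,0.012,0],"rot":[0,0,0],"jaw":15},
  {"translation":[0,0.012,-0.03],"rot":[0,0,0],"jaw":15},
  {"translation":[0,0.012,-0.06],"rot":[0,0,0],"jaw":15},
  {"translation":[0,0.012,-0.09],"rot":[0,0,0],"jaw":15},
  {"translation":[0,0.012,-0.09],"rot":[0,0,0],"jaw":15},
])

```text
time: 20.5
tool_pos: [0.4952, -0.0756, 0.0662]
eef_rot: [-0.003, -3.141, -0.0]
force: [1.1, -0.3, -0.3]
grip_width: 0.324
finger_force: 29.9
```

Call:
step_arm([
  {"translation":[0,0,-0.03],"rot":[0,0,0],"jaw":15},
  {"translation":[0,0,-0.05],"rot":[0,0,0],"jaw":15},
  {"translation":[0,0,-0.05],"rot":[0,0,0],"jaw":15},
])

```text
time: 20.88
tool_pos: [0.4953, -0.0756, 0.0604]
eef_rot: [-0.003, -3.141, -0.0]
force: [0.0, 1.0, -0.3]
grip_width: 0.328
finger_force: 29.9
```

Call:
step_arm([
  {"translation":[0,0,-0.008],"rot":[0,0,0],"jaw":15},
  {"translation":[0,0,-0.014],"rot":[0,0,0],"jaw":15},
  {"translation":[0,0,-0.014],"rot":[0,0,0],"jaw":15},
])

```text
time: 21.25
tool_pos: [0.4955, -0.0756, 0.059]
eef_rot: [0.003, 3.142, 0.0]
force: [-0.7, -0.1, 0.4]
grip_width: 0.327
finger_force: 29.9
```

Call:
step_arm([
  {"translation":[0,0,-0.006],"rot":[0,0,0],"jaw":15},
  {"translation":[0,0,-0.012],"rot":[0,0,0],"jaw":15},
  {"translation":[0,0,-0.012],"rot":[0,0,0],"jaw":15},
])

```text
time: 21.62
tool_pos: [0.4957, -0.0757, 0.0589]
eef_rot: [0.003, 3.141, -0.0]
force: [-4.8, 1.4, 8.3]
grip_width: 0.328
finger_force: 30.8
```

Call:
step_arm([
  {"translation":[0,0,0.01],"rot":[0,0,0],"jaw":15},
  {"translation":[0,0,0.01],"rot":[0,0,0],"jaw":36},
  {"translation":[0,0,0.01],"rot":[0,0,0],"jaw":42},
  {"translation":[0,0,0.01],"rot":[0,0,0],"jaw":50},
  {"translation":[0,0,0.01],"rot":[0,0,0],"jaw":50},
  {"translation":[0,0,0.2],"rot":[0,0,0],"jaw":50},
  {"translation":[0,0,0.5],"rot":[0,0,0],"jaw":50},
  {"translation":[0,0,1],"rot":[0,0,0],"jaw":50},
  {"translation":[0,0,1],"rot":[0,0,0],"jaw":50},
  {"translation":[0,0,1],"rot":[0,0,0],"jaw":50},
])

```text
time: 22.88
tool_pos: [0.4953, -0.0756, 0.1771]
eef_rot: [-0.003, -3.141, -0.0]
force: [-0.2, 0.4, -0.0]
grip_width: 0.502
finger_force: 0.0
```

Run:
```python
from h import *
s,p=wrist(); print(s['tool_pos'],s['force'],s['time']); C=wcloud(p)
k=red(p,C,.495,-.077,.03)
tips(p,['empty_cup','control_bottle','knob_top','oil_a'])
for n in('scene','side'):
    b=env.capture(n);tips(b,['empty_cup','control_bottle','knob_top','oil_a','red_marker','petri'])
    C=cloud(b); q=(abs(C[...,2]-.11)<.025)&(np.hypot(C[...,0]-.613,C[...,1]+.144)<.013); print('knob top z',np.percentile(C[q][:,2],95) if q.sum() else None)
cv2.imwrite('pics/w9.png',np.hstack([cv2.resize(p['color'],(480,300)),cv2.resize(b['color'][150:230,300:400],(320,300))])[:,:,::-1])
```

```text
[ 0.49528248 -0.07558545  0.17705366] [-0.22111008  0.38349658 -0.03769581] 22.875
red 1318 [ 0.4937 -0.0769  0.1009] top mid [ 0.4951 -0.0767  0.1011] [0.0273 0.0263 0.0054]
tip_of empty_cup [([0.493, -0.078, 0.0377], 0.85)]
tip_of control_bottle [([0.4962, -0.0761, 0.0445], 0.64)]
tip_of knob_top [([0.5398, -0.0742, 0.0009], 0.23)]
tip_of oil_a [([0.5859, -0.0728, 0.043], 0.71), ([0.5459, -0.1192, 0.0483], 0.57)]
tip_of empty_cup [([0.4906, -0.0745, 0.0447], 0.59)]
tip_of control_bottle [([0.4845, 0.3089, 0.0002], 0.72), ([0.3874, 0.3626, 0.0013], 0.57), ([0.4956, -0.0751, 0.0427], 0.45)]
tip_of knob_top [([0.5879, -0.0739, 0.0437], 0.72), ([0.5447, -0.0751, 0.0003], 0.2)]
tip_of oil_a [([0.5396, -0.0302, 0.0394], 0.62), ([0.5869, -0.0743, 0.0438], 0.55), ([0.7805, -0.1073, -0.002], 0.25)]
tip_of red_marker []
tip_of petri [([0.3787, -0.252, 0.0057], 0.65)]
knob top z None
tip_of empty_cup [([0.4963, -0.0757, 0.0439], 0.68), ([0.4051, 0.4482, 0.001], 0.62), ([0.5828, -0.077, 0.0421], 0.58)]
tip_of control_bottle [([0.4816, 0.3066, 0.0007], 0.8), ([0.3857, 0.2148, -0.0031], 0.8), ([0.3942, 0.3667, 0.0011], 0.6)]
tip_of knob_top [([0.6136, -0.1425, 0.1067], 0.55)]
tip_of oil_a [([0.5368, -0.0273, 0.0456], 0.62), ([0.5833, -0.0777, 0.0454], 0.58), ([0.5392, -0.1154, 0.0473], 0.48)]
tip_of red_marker [([0.4066, 0.4491, -0.0004], 0.89), ([0.5365, -0.0753, 0.0016], 0.61)]
tip_of petri [([0.38, -0.2557, 0.0001], 0.85)]
knob top z 0.10500469806894293
```

View pics/w9.png

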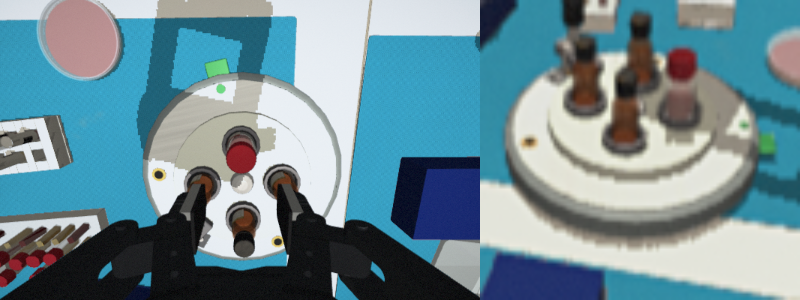

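The bottle stands upright in the cup at (240,150), with its cap top at 0.101 m as expected. All three brown bottles are standing, the pin is home with the knob top at 0.105 m, and the gripper is clear.

```bash
python3 -c "
from rig import env
print(env.finish_job())"
```

```text
the job is handed in; nothing more can be done
None
```

The job is handed in, though no verdict came back: the carousel is one hole on with its pin home, and the red-capped bottle stands released in the empty cup, at about 23 s of the 67 s allowed.

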